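Latch the exhibit ring on its bent rail

ROBOT

A 6-joint arm with a two-finger parallel gripper is mounted at the origin on the work surface. World frame = base frame: x ahead of the robot, y to its left, z up, the work surface at z = 0. Lengths are in m, angles in degrees, forces in N, time in s.
With the tool pointing down it reaches from about 0.25 to 0.775 m from the base axis. Payload 4 kg.
Tool frame: the origin (TCP) lies at the centre of the arm's flange, where the gripper is bolted on; the fingertips stand 199 mm ahead of it and the grasp point (between the pads) lies 180 mm ahead of it (ctrl.grip_depth is the distance from the TCP to the grasp point, in m); z points along the fingers, y is the direction in which the jaws open and shut (so a half turn about z gives the same grasp; the last joint's range is limited). The gripper opens to 94 mm and grips with 3 to 60 N. Pads are 16 mm wide; open, the fingers measure 119 mm over their backs; the gripper's body (75 mm by 177 mm) begins 78 mm behind the grasp point.
Start: joints at [-76.725, 4.996, 78.535, -0, 96.463, -5.907], TCP at [0.181, -0.519, 0.405] pointing down, gripper open.
Joint ranges: [-177.83, 177.83], [-43.37, 116.18], [15.69, 146.23], [-61.86, 241.86], [9.47, 152.12], [-147.06, 147.06]. Speed limits (degrees/s): [159.86, 159.86, 180, 180, 180, 180].

INTERFACE

Orientations are given as a 3x3 rotation matrix whose columns are the frame's x, y, z axes.
In Python, from workcell import ctrl gives the robot as it stands. The module is installed in compiled form; this text tells all that it offers.
- The arm moves only by the tool send_rows, never from a script. Its argument "deltas" is a list of rows, each a list of 7 numbers: the shift along the tool's x, y, z in cm, then the turn, a rotation vector about the tool's x, y, z in degrees, then the finger opening in cm, from 0 to 9.4. In form: [[tx, ty, tz, rx, ry, rz, jaw], ...]. A call has 1 to 5 rows; each row is the pose to reach, as a shift and turn from the pose commanded when the call began, along the tool's axes at that moment; what a row does not reach only later rows make up. A row lasts 1/8 s, in which the tool goes at most 62.5 mm and 10.7 degrees, less where a joint would pass 70% of its speed; a pose out of reach is approached as far as the arm can. A call with a gripper value outside its range is refused whole. The fingers move at their own pace and stop on an object; the grip force is fixed at half the most. Time passes only in rows, so rows that repeat a pose let the fingers close. It gives the time, the measured TCP pose, the force and the opening at its end, in the units of the state.
- ctrl.get_state(): the state, without advancing time (a new reading comes with each control period).
- ctrl.read_camera(name): name is "scene" or "top"; returns a dict with "pixels" (480x640x3 uint8, red, green, blue), "camera_matrix" (3x3 intrinsics, pixels), "eye" and "orientation" of the camera in the world. Camera axes: x right, y down, z forward; pixel columns grow to the right and rows downward; lengths in m; the calibration is good to about 2 mm. A picture is of the moment at which its call begins. There is no depth.
- ctrl.hand_in(): hands the job in, once; it reports no verdict.
The state is a dict: "t": time; "joint_positions": joint angles; "qd": joint speeds; "joint_efforts": joint torques, N m; "ee_pos": TCP position; "orientation": TCP orientation; "force": force on the tool from outside, world axes, zero at the start; "torque": the same for the moment, N m; "width": finger opening in m.
Only numpy, scipy, OpenCV 4.12 (cv2) and the standard library are available. Lean on these libraries where they do the work, as an engineer would, in place of code of your own. Each camera call takes 0.05 s, during which the arm holds its last target. There are 200 camera calls.

TASK

Get the hands-on plankton exhibit ready for opening: slide the orange ring along the bent steel rail, round both bends, to the sprung stop at the far end, and press it in until the yellow spring catch drops behind it and holds it there, and no deeper. Work gently so that neither rail nor stop is strained, then let go, leaving the two jars and the glass dish where they stand.

Things in the scene. Friction and masses are not known exactly. Their poses are not given: they have to be found in the camera images.
- track: Wooden board 300 (x) x 480 (y) x 20 mm, fixed to the table, origin at the centre of its underside, z up. It carries a bent steel rail, 12 mm thick, its axis level 105 mm above the table, held only by posts at the ends, (x, y) = (-50, -185) and (52, 210) mm in this frame. Rail and stop bear at most 24 N from the ring and 15 N from the robot directly. A rubber collar ends the first leg at y = -160.
- ring: Orange plastic ring threaded on the rail, 44 mm outer diameter, 17 mm hole, 20 mm long along its axis, 40 g; origin at its centre, its own y along its axis. It hangs on the rail, its centre about 2.5 mm below the rail's axis, and can turn about it; it starts on the first straight leg.
- bend1 (a point): Point on the rail's axis at (-50, -85, 105) mm in the track's frame (axes as track). The first leg runs straight along +y at x = -50 up to here; then the rail bends by 60 degrees towards +x, axis radius 50 mm, centre (0, -85), ending at (-25, -41.7).
- bend2 (a point): Point on the rail's axis at (27, -11.7, 105) mm in the track's frame (axes as track), end of the 60 mm middle straight, which runs along (0.866, 0.5). Here the rail bends back by 60 degrees, axis radius 50 mm, centre (2, 31.6), ending at point leg_c.
- leg_c (a point): Point on the rail's axis at (52, 31.6, 105) mm in the track's frame (axes as track). The last leg starts here and runs straight along +y. On it sits a blue stop clamp, set by hand: its position is not measured and must be felt or seen. The face of its untouched white buffer lies anywhere from y = 84 to y = 120 mm.
- buffer (a joint): White round buffer on the stop clamp, 38 mm diameter, around the rail, facing the ring; value: how far it is pressed in along the rail (+y), m: 0 = out, 0.014 = hard stop. Spring 700 N/m with 3 N preload: about 7 N at 0.006, 9.3 N at 0.009; pressing it in beyond 0.009 strains the stop. It is damped (120 N s/m). The latched ring keeps it at about 0.005.
- catch (a joint): Yellow catch, 12 mm wide, above the rail under a blue arm of the clamp (its top 56 mm above the rail's axis, reaching 25 mm ahead of the untouched buffer face). Ramp begins 42 mm, holding edge 15 mm ahead of that face. Value: lift, m: 0 = down, about 0.0055 riding on the ring (1 N spring), 0.014 most. The ring lifts it going in; it drops behind it once the buffer is in a little over 5 mm.
- jar_algae: bystander: jar with olive contents and wooden lid, 50 mm diameter, 88 mm tall, standing on the board; origin at the centre of its underside
- jar_salt: bystander: the same jar with whitish contents; origin at the centre of its underside
- dish: bystander: flat glass dish, 56 mm diameter, 14 mm tall, on the board; origin at the centre of its underside
Things that resemble listed ones, but are neither listed nor needed, are in the scene too. Of the things shaped like the ring, the orange one is meant.

How it is judged (in metres and radians):
On the way, in this order (a step that is already met when the one before it is completed fails the run):
1. the ring has gone round the first bend onto the middle straight (x of ring in the frame of track above -0.015 m).
2. the ring has gone round the second bend onto the last leg (x of ring in the frame of track above 0.04 m and y of ring in the frame of track above 0.035 m).
At the end, for the whole second after the job is handed in: The ring is at rest on the last leg, latched between catch and buffer: the buffer is still pressed in by more than 3 mm and the catch is down behind the ring (lifted less than 3 mm), with nobody holding it (value of joint buffer above 0.003 m and value of joint catch below 0.003 m and x of ring in the frame of track above 0.04 m and y of ring in the frame of track above 0.06 m and linear speed of ring below 0.02 m/s); the robot touches nothing.
It fails at once if the ring is forced against rail, catch or stop with more than 24 N (contact force between ring and track above 24 N).
It fails at once if the stop is strained: the buffer is pressed in by more than 9 mm (value of joint buffer above 0.009 m).
It fails at once if the robot presses on rail, stop or board with more than 15 N (contact force between any of the fingers, the arm and track above 15 N).
It fails at once if a jar or the dish is moved by more than 2 cm (distance of any of jar_algae, jar_salt, dish from where it was at the start of the episode above 0.02 m).
It also fails if it takes over 72 s, if anything falls off the work surface, if the arm or the gripper's body presses on something with over 40 N, if the wrist force passes 120 N, or if a joint passes its speed limit or range.

## Working session

There is one attempt and no reset: what is moved stays moved. The work goes in short steps, Python scripts to look and compute and a tool call to move; the robot and the scene stay as the last step left them, time stands still between calls to the robot, and variables do not carry over. Pictures are saved under pics/ and viewed, about 8 in all and at most 12, crops included, and the job is handed in when it is done.

Besides the shell and the picture viewer there is one more tool, called after "Request:" as name(argument=value, ...), one argument or row to a line, values as JSON. send_rows: Moves the arm, as the interface text tells. Its arguments: {"type":"object","properties":{"deltas":{"type":"array","items":{"type":"array","items":{"type":"number"}}}},"required":["deltas"]}

```bash
mkdir -p pics
cat > h.py <<'E'
import numpy as np, cv2, pickle
from workcell import ctrl
def snap(n,f):
    c=ctrl.read_camera(n); cv2.imwrite(f'pics/{f}.png',c['pixels'][:,:,::-1]); pickle.dump(dict(c),open(f'pics/{f}.pkl','wb')); return c
def load(f): return pickle.load(open(f'pics/{f}.pkl','rb'))
def ray(c,u,v):
    d=np.linalg.solve(c['camera_matrix'],[u,v,1.]); return np.array(c['eye']),np.array(c['orientation'])@d
def plane(c,u,v,z):
    e,d=ray(c,u,v); return e+d*(z-e[2])/d[2]
def proj(c,p):
    q=np.array(c['orientation']).T@(np.array(p)-c['eye']); q=np.array(c['camera_matrix'])@q; return q[:2]/q[2]
E
python3 - <<'E'
from h import *
for n in('top','scene'):
    c=snap(n,n+'0'); print(n,np.round(c['eye'],3),np.round(c['orientation'],3).tolist(),np.round(c['camera_matrix'],1).tolist())
s=ctrl.get_state(); print(s['t'],s['ee_pos'],np.round(s['orientation'],3).tolist(),s['force'],s['width'])
E
```

```text
top [ 0.455 -0.06   0.797] [[-0.011, -0.993, 0.119], [-1.0, 0.01, -0.009], [0.007, -0.119, -0.993]] [[466.6, 0.0, 320.8], [0.0, 466.6, 233.9], [0.0, 0.0, 1.0]]
scene [ 0.994 -0.151  0.699] [[0.107, 0.795, -0.597], [0.994, -0.076, 0.076], [0.015, -0.602, -0.799]] [[434.1, 0.0, 317.8], [0.0, 434.1, 236.0], [0.0, 0.0, 1.0]]
0.1 [ 0.18067217 -0.51936366  0.40361075] [[0.944, 0.329, -0.0], [0.329, -0.944, 0.002], [0.0, -0.002, -1.0]] [ 0.54055663 -1.23587034  0.09573616] 0.093791617341824
```

View pics/top0.png

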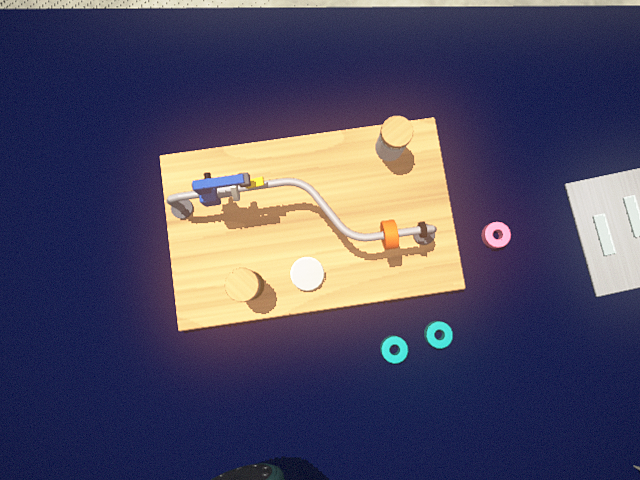

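View pics/scene0.png

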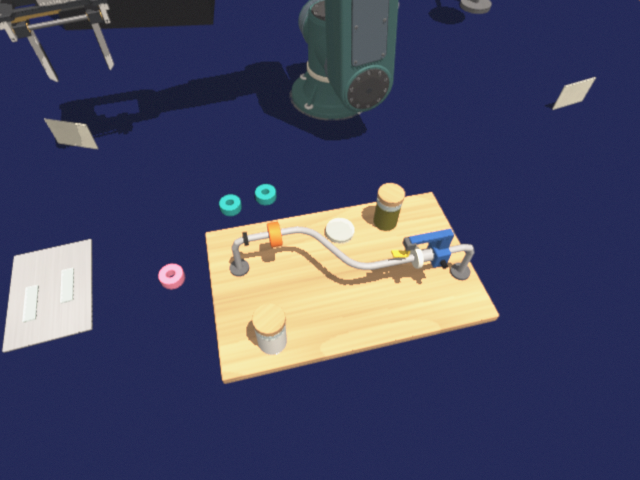

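The top view shows the board with corners near (160,155), (435,118), (465,289) and (179,330). The ring is at (390,235), the collar at (423,230), the yellow catch at (258,182) and the blue clamp at (220,187). Track +y runs image-left and +x runs image-up.

```bash
cat >> h.py <<'E'
def tri(c1,p1,c2,p2):
    A=[];b=[]
    for c,p in((c1,p1),(c2,p2)):
        e,d=ray(c,*p); d/=np.linalg.norm(d); M=np.eye(3)-np.outer(d,d); A.append(M); b.append(M@e)
    return np.linalg.lstsq(np.vstack(A),np.hstack(b),rcond=None)[0]
def mask(c,lo,hi):
    m=cv2.inRange(cv2.cvtColor(c['pixels'],cv2.COLOR_RGB2HSV),np.array(lo),np.array(hi)); return m
def blobs(m,amin=20):
    n,l,s,ce=cv2.connectedComponentsWithStats(m); return [(ce[i].round(1).tolist(),s[i].tolist()) for i in range(1,n) if s[i][4]>=amin]
E
python3 - <<'E'
from h import *
t,s=load('top0'),load('scene0')
W={}
for n,c in(('top',t),('scene',s)):
    m=mask(c,(10,50,60),(28,230,255)); m=cv2.morphologyEx(m,cv2.MORPH_OPEN,np.ones((3,3)))
    k=max(cv2.findContours(m,0,2)[0],key=cv2.contourArea); h=cv2.convexHull(k)
    q=cv2.approxPolyDP(h,12,True).reshape(-1,2)
    P=np.array([plane(c,*p,0.02)[:2] for p in q]); print(n,q.tolist(),P.round(4).tolist())
    print([np.linalg.norm(P[i]-P[i-1]).round(4) for i in range(len(P))],P.mean(0))
    print('orange',blobs(mask(c,(6,200,150),(14,255,255)),40)); print('yellow',blobs(mask(c,(23,200,120),(32,255,255)),8)); print('white/blue',blobs(mask(c,(105,150,60),(120,255,255)),100) [-4:])
E
```

```text
top [[434, 118], [463, 289], [178, 330], [160, 155]] [[0.7483, -0.2649], [0.4537, -0.3013], [0.3923, 0.1683], [0.6865, 0.2065]]
[np.float64(0.4755), np.float64(0.2968), np.float64(0.4737), np.float64(0.2967)] [ 0.57018995 -0.04784804]
orange []
yellow []
white/blue [([240.8, 331.6], [0, 9, 640, 471, 107236]), ([564.0, 96.9], [472, 46, 168, 121, 10847])]
scene [[498, 313], [224, 382], [206, 232], [386, 183], [431, 192]] [[0.6837, 0.2082], [0.7562, -0.2619], [0.4563, -0.3035], [0.3584, 0.0762], [0.3933, 0.1668]]
[np.float64(0.2933), np.float64(0.4757), np.float64(0.3027), np.float64(0.3921), np.float64(0.0971)] [ 0.52958598 -0.02283188]
orange []
yellow []
white/blue [([431.4, 236.3], [411, 230, 41, 13, 232])]
```

```bash
cat >> h.py <<'E'
YAW=np.radians(7.4); C0=np.array([0.5702,-0.0478,0])
RT=np.array([[np.cos(YAW),-np.sin(YAW),0],[np.sin(YAW),np.cos(YAW),0],[0,0,1]])
def w(p): return RT@np.array(p,float)+C0
def tk(p): return RT.T@(np.array(p)-C0)
E
python3 - <<'E'
from h import *
t,s=load('top0'),load('scene0')
hs=cv2.cvtColor(t['pixels'],cv2.COLOR_RGB2HSV); print(hs[235,390],hs[182,259],hs[180,220]); 
hs=cv2.cvtColor(s['pixels'],cv2.COLOR_RGB2HSV); print(hs[235,275],hs[254,399],hs[240,430])
r={}
for n,c in(('top',t),('scene',s)):
    for nm,lo,hi in(('or',(5,225,120),(16,255,255)),('ye',(20,225,120),(30,255,255)),('bl',(105,180,110),(118,255,255))):
        print(n,nm,blobs(mask(c,lo,hi),15))
out=cv2.hconcat([cv2.resize(t['pixels'][150:270,155:455],(780,312),interpolation=2)]).copy()
out2=cv2.resize(s['pixels'][170:300,205:505],(780,338),interpolation=2).copy()[:288]
def path():
    P=[(-50,y) for y in range(-185,-85,25)]
    P+=[(-50*np.cos(a),-85+50*np.sin(a)) for a in np.radians([0,20,40,60])]
    P+=[(27,-11.7)]+[(2+50*np.cos(a),31.6+50*np.sin(a)) for a in np.radians([-60,-40,-20,0])]+[(52,y) for y in (60,84,100,120,150,210)]
    return P
for x,y in path():
    p=w((x/1e3,y/1e3,.105)); u,v=proj(t,p); cv2.circle(out,(int((u-155)*2.6),int((v-150)*2.6)),2,(255,0,0),-1)
    u,v=proj(s,p); cv2.circle(out2,(int((u-205)*2.6),int((v-170)*2.6)),2,(255,0,0),-1)
cv2.imwrite('pics/ov.png',cv2.vconcat([out,out2])[:,:,::-1])
E
```

```text
[ 18 169 255] [ 30 158 255] [111 120 232]
[ 20 160 247] [ 30 145 247] [107 147 147]
top or []
top ye []
top bl []
scene or []
scene ye []
scene bl []
```

View pics/ov.png

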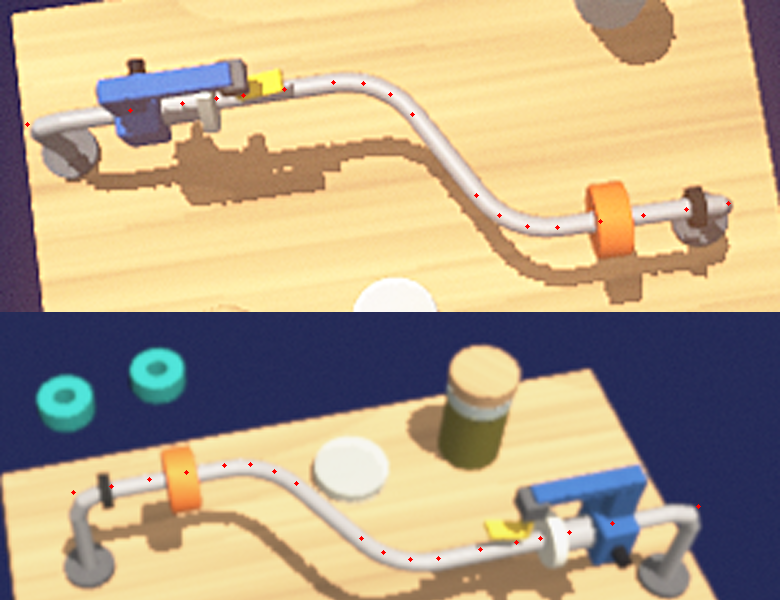

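The overlay of the given rail onto both views lies on the imaged rail to about 1–2 mm. Next I measure the ring and the buffer face.

Run:
```python
from h import *
t,s=load('top0'),load('scene0')
r={}
for n,c in(('top',t),('scene',s)):
    m=mask(c,(8,150,110),(21,255,255)); b=[x for x in blobs(m,60)]; print(n,b)
    if n=='top': m[:, :375]=0; m[:,410:]=0; m[:215]=0; m[255:]=0
    else: m[:, :262]=0; m[:,290:]=0;m[:218]=0;m[252:]=0
    y,x=np.nonzero(m); r[n]=(x.mean(),y.mean()); print(n,r[n],x.min(),x.max(),y.min(),y.max())
p=tri(t,r['top'],s,r['scene']); print('tri',p,tk(p))
for n,c in(('top',t),('scene',s)): print(tk(plane(c,*r[n],.1025)))
# buffer face from top (bottom right edge) and scene; axial y along rail
for u,v in((217/2.6+155,115/2.6+150),): print('top edge',tk(plane(t,u,v,.105)))
for u,v in((205+546/2.6,170+229/2.6),): print('scene face',tk(plane(s,u,v,.105)))
```

```text
top [([389.6, 234.3], [380, 220, 19, 30, 433])]
top (np.float64(389.6397228637413), np.float64(234.33025404157044)) 380 398 220 249
scene [([274.3, 234.5], [267, 222, 15, 26, 246])]
scene (np.float64(274.2926829268293), np.float64(234.53252032520325)) 267 281 222 247
tri [ 0.53675144 -0.16886065  0.10054234] [-0.04876205 -0.11574433  0.10054234]
[-0.04911476 -0.11603797  0.1025    ]
[-0.04703062 -0.11527319  0.1025    ]
top edge [0.04242184 0.10076676 0.105     ]
scene face [0.0549802  0.10288575 0.105     ]
```

Request:
send_rows(
  deltas=[
    [5.4, -2.56, 0, 0, 0, -7.8, 9.0],
    [10.8, -5.12, 0, 0, 0, -15.6, 8.5],
    [16.2, -7.68, 0, 0, 0, -23.4, 8],
    [21.6, -10.24, 0, 0, 0, -31.2, 7.5],
    [27, -12.8, 0, 0, 0, -39, 7],
  ],
)

```text
t: 0.72
ee_pos: [0.3947, -0.3082, 0.4043]
orientation: [[0.524, 0.852, -0.0], [0.852, -0.524, 0.0], [0.0, -0.0, -1.0]]
force: [0.7, -0.2, -0.4]
width: 0.0707
```

```bash
cat >> h.py <<'E'
def railpt(s):
    "s in mm along the axis, 0 at bend1; -> track xy, heading from +y towards +x (deg)"
    L=50*np.pi/3
    if s<0: return (-50,-85+s),0
    if s<L: a=s/50; return (-50*np.cos(a),-85+50*np.sin(a)),np.degrees(a)
    if s<L+60: d=s-L; return (-25+.866*d,-41.7+.5*d),60
    if s<2*L+60: a=np.pi/3-(s-L-60)/50; return (2+50*np.cos(a),31.6-50*np.sin(a)),np.degrees(a)
    return (52,31.6+s-2*L-60),0
def goal(s,zg=.1025,off=(0,0)):
    (x,y),h=railpt(s); p=w((x/1e3+off[0],y/1e3+off[1],zg+.18)); return p,97.4-h
def delta(p,yaw,st=None):
    st=st or ctrl.get_state(); R=np.array(st['orientation']); 
    a=np.radians(yaw); X=np.array([np.cos(a),np.sin(a),0]); Z=np.array([0,0,-1.]); Rt=np.c_[X,np.cross(Z,X),Z]
    rv=np.degrees(cv2.Rodrigues(R.T@Rt)[0].ravel())
    return np.r_[100*R.T@(p-st['ee_pos']),rv].round(2)
def show(p=None,yaw=None):
    st=ctrl.get_state(); R=np.array(st['orientation'])
    g=np.array(st['ee_pos'])+R[:,2]*.18
    print('t',round(st['t'],2),'grasp track mm',(tk(g)*1e3).round(1),'yaw',np.degrees(np.arctan2(R[1,0],R[0,0])).round(2),'w',round(st['width']*1e3,1),'F tool',(R.T@np.array(st['force'])).round(2),'T',(R.T@np.array(st['torque'])).round(2))
    if p is not None: print('delta',delta(p,yaw,st).tolist())
E
python3 - <<'E'
from h import *
p,y=goal(-31); p=np.array([.536,-.169,.33]); show(p,y)
E
```

```text
t 0.72 grasp track mm [-207.7 -235.6  224.3] yaw 58.42 w 70.7 F tool [0.17 0.66 0.36] T [-0.04 -0.02 -0.01]
delta [19.26, 4.75, 7.43, -0.02, -0.01, -38.98]
```

Request:
send_rows(
  deltas=[
    [4, 0.95, 1.5, 0, 0, -7.8, 7],
    [8, 1.9, 3, 0, 0, -15.6, 7],
    [12, 2.85, 4.5, 0, 0, -23.4, 7],
    [16, 3.8, 6, 0, 0, -31.2, 7],
    [19.26, 4.75, 7.43, 0, 0, -39, 7],
  ],
)

```text
t: 1.35
ee_pos: [0.5364, -0.1698, 0.3292]
orientation: [[-0.13, 0.991, -0.001], [0.991, 0.13, 0.0], [0.001, -0.001, -1.0]]
force: [0.3, -0.2, 0.4]
width: 0.0696
```

Request:
send_rows(
  deltas=[
    [0, 0, 1.2, 0, 0, 0, 7],
    [0, 0, 2.4, 0, 0, 0, 6.5],
    [0, 0, 3.6, 0, 0, 0, 6],
    [0, 0, 4.7, 0, 0, 0, 5.5],
    [0, 0, 4.7, 0, 0, 0, 5.5],
  ],
)

```text
t: 1.98
ee_pos: [0.5349, -0.1716, 0.2822]
orientation: [[-0.124, 0.992, -0.002], [0.992, 0.124, 0.001], [0.001, -0.002, -1.0]]
force: [0.2, -0.3, -0.6]
width: 0.0553
```

Run:
```python
from h import *
show(*goal(-31)); t=snap('top','t1'); s=snap('scene','s1')
a=cv2.resize(t['pixels'][200:270,340:460],(720,420),interpolation=2)[60:360]; b=cv2.resize(s['pixels'][190:270,215:335],(720,480),interpolation=2)[100:400]
cv2.imwrite('pics/g1.png',cv2.vconcat([a,b])[:,:,::-1])
```

```text
t 1.98 grasp track mm [ -51.3 -118.1  102.2] yaw 97.12 w 55.3 F tool [-0.34  0.17  0.61] T [-0.03 -0.11 -0.02]
delta [0.23, 0.09, -0.03, -0.11, -0.06, -0.28]
```

View pics/g1.png

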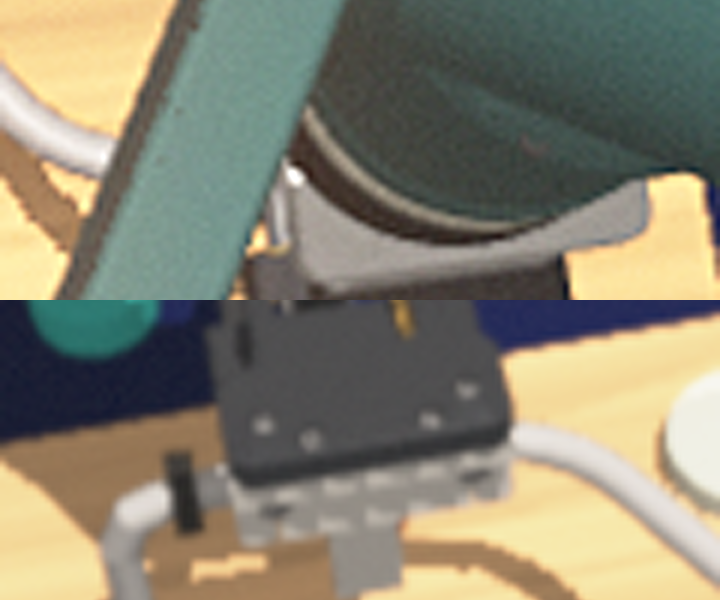

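Request:
send_rows(
  deltas=[
    [0.23, 0.17, 0, 0, 0, -0.3, 5.2],
    [0.23, 0.17, 0, 0, 0, -0.3, 5],
    [0.23, 0.17, 0, 0, 0, -0.3, 4.8],
    [0.23, 0.17, 0, 0, 0, -0.3, 4.7],
    [0.23, 0.17, 0, 0, 0, -0.3, 4.6],
  ],
)

```text
t: 2.7
ee_pos: [0.537, -0.1687, 0.2834]
orientation: [[-0.13, 0.991, -0.0], [0.991, 0.13, -0.0], [-0.0, -0.0, -1.0]]
force: [-0.2, 0.2, -0.4]
width: 0.0459
```

```bash
python3 -c "
from h import *
show(*goal(-31))"
```

```text
t 2.7 grasp track mm [ -48.6 -115.7  103.4] yaw 97.48 w 45.9 F tool [ 0.25 -0.19  0.4 ] T [-0.1  -0.06  0.01]
delta [-0.03, -0.15, 0.09, -0.0, 0.0, 0.08]
```

Request:
send_rows(
  deltas=[
    [0, 0, 0, 0, 0, 0, 4.5],
    [0, 0, 0, 0, 0, 0, 4.45],
    [0, 0, 0, 0, 0, 0, 4.4],
    [0, 0, 0, 0, 0, 0, 4.35],
  ],
)

```text
t: 3.2
ee_pos: [0.5369, -0.1688, 0.2833]
orientation: [[-0.13, 0.991, -0.0], [0.991, 0.13, -0.0], [0.0, -0.0, -1.0]]
force: [-0.9, -0.4, 0.0]
width: 0.0433
```

```bash
python3 -c "
from h import *
show(*goal(-31))"
```

```text
t 3.2 grasp track mm [ -48.7 -115.7  103.3] yaw 97.48 w 43.3 F tool [-0.3  -0.93 -0.02] T [-0.03  0.01 -0.04]
delta [-0.03, -0.14, 0.08, -0.03, -0.0, 0.08]
```

Request:
send_rows(
  deltas=[
    [0, 0, 0, 0, 0, 0, 4.25],
    [0, 0, 0, 0, 0, 0, 4.1],
    [0, 0, 0, 0, 0, 0, 4.0],
    [0, 0, 0, 0, 0, 0, 4.0],
  ],
)

```text
t: 3.7
ee_pos: [0.537, -0.1687, 0.2834]
orientation: [[-0.13, 0.991, 0.0], [0.991, 0.13, -0.0], [-0.0, -0.0, -1.0]]
force: [-0.1, -0.6, 0.6]
width: 0.0425
```

```bash
python3 -c "
from h import *
show(*goal(-31))"
```

```text
t 3.7 grasp track mm [ -48.5 -115.7  103.4] yaw 97.49 w 42.5 F tool [-0.62 -0.16 -0.62] T [-0.03 -0.09 -0.1 ]
delta [-0.03, -0.15, 0.09, -0.0, 0.0, 0.09]
```

Request:
send_rows(
  deltas=[
    [0, 0, -0.1, 0, 0, 0, 3.8],
    [0, 0, -0.2, 0, 0, 0, 3.8],
    [0, 0.05, -0.25, 0, 0, 0, 3.8],
    [0, 0.1, -0.25, 0, 0, 0, 3.8],
    [0, 0.1, -0.25, 0, 0, 0, 3.8],
  ],
)

```text
t: 4.32
ee_pos: [0.538, -0.1686, 0.2859]
orientation: [[-0.13, 0.991, 0.0], [0.991, 0.13, -0.0], [-0.0, 0.0, -1.0]]
force: [0.7, 0.3, -0.7]
width: 0.0426
```

Request:
send_rows(
  deltas=[
    [0, 0.05, 0, 0, 0, 0, 3.8],
    [0, 0.1, 0, 0, 0, 0, 3.8],
    [0, 0.1, 0, 0, 0, 0, 3.8],
  ],
)

```text
t: 4.7
ee_pos: [0.5389, -0.1685, 0.2858]
orientation: [[-0.13, 0.991, -0.0], [0.991, 0.13, -0.0], [-0.0, -0.0, -1.0]]
force: [-0.1, -0.1, -0.2]
width: 0.0425
```

Request:
send_rows(
  deltas=[
    [0, -0.1, 0, 0, 0, 0, 3.8],
    [0, -0.2, 0, 0, 0, 0, 3.8],
    [0, -0.3, 0, 0, 0, 0, 3.8],
    [0, -0.4, 0, 0, 0, 0, 3.8],
    [0, -0.4, 0, 0, 0, 0, 3.8],
  ],
)

```text
t: 5.32
ee_pos: [0.5349, -0.1691, 0.2859]
orientation: [[-0.13, 0.992, 0.0], [0.992, 0.13, -0.0], [-0.0, 0.0, -1.0]]
force: [0.3, 0.1, -0.3]
width: 0.0422
```

```bash
python3 -c "
from h import *
show(*goal(-31))"
```

```text
t 5.33 grasp track mm [ -50.6 -115.7  105.9] yaw 97.48 w 42.2 F tool [0.09 0.31 0.32] T [-0.09 -0.06 -0.02]
delta [-0.03, 0.06, 0.34, 0.0, 0.01, 0.08]
```

```bash
sed -i 's/C0=np.array(\[0.5702,-0.0478,0\])/C0=np.array([0.5716,-0.0476,0])/' h.py
cat >> h.py <<'E'
def pose(s,zg):
    p,yaw=goal(s,zg); a=np.radians(yaw); X=np.array([np.cos(a),np.sin(a),0]); Z=np.array([0,0,-1.])
    return dict(ee_pos=p,orientation=np.c_[X,np.cross(Z,X),Z])
def plan(ss,zg=.1055,jaw=3.8):
    st=ctrl.get_state()
    for k in range(0,len(ss),5):
        print([delta(*goal(s,zg),st).tolist()+[jaw] for s in ss[k:k+5]]); st=pose(ss[min(k+4,len(ss)-1)],zg)
E
python3 - <<'E'
from h import *
show()
plan([-30.7,-28,-22,-16,-10, -4,2,8,14,20, 26,32,38,44,50])
E
```

```text
t 5.33 grasp track mm [ -52.  -115.7  105.9] yaw 97.48 w 42.2 F tool [0.09 0.31 0.32] T [-0.09 -0.06 -0.02]
[[0.0, 0.2, 0.04, 0.0, 0.01, 0.08, 3.8], [0.27, 0.2, 0.04, 0.0, 0.01, 0.08, 3.8], [0.87, 0.2, 0.04, 0.0, 0.01, 0.08, 3.8], [1.47, 0.2, 0.04, 0.0, 0.01, 0.08, 3.8], [2.07, 0.21, 0.04, 0.0, 0.01, 0.08, 3.8]]
[[0.6, -0.0, 0.0, 0.0, 0.0, 0.0, 3.8], [1.2, 0.0, 0.0, 0.0, 0.0, 2.29, 3.8], [1.8, 0.06, 0.0, 0.0, 0.0, 9.17, 3.8], [2.38, 0.19, 0.0, 0.0, 0.0, 16.04, 3.8], [2.95, 0.39, 0.0, 0.0, 0.0, 22.92, 3.8]]
[[0.6, 0.04, 0.0, 0.0, 0.0, 6.88, 3.8], [1.19, 0.14, 0.0, 0.0, 0.0, 13.75, 3.8], [1.76, 0.32, 0.0, 0.0, 0.0, 20.63, 3.8], [2.31, 0.57, 0.0, 0.0, 0.0, 27.5, 3.8], [2.82, 0.87, 0.0, 0.0, 0.0, 34.38, 3.8]]
```

Request:
send_rows(
  deltas=[
    [0, 0.2, 0.04, 0, 0, 0, 3.8],
    [0.27, 0.2, 0.04, 0, 0, 0, 3.8],
    [0.87, 0.2, 0.04, 0, 0, 0, 3.8],
    [1.47, 0.2, 0.04, 0, 0, 0, 3.8],
    [2.07, 0.2, 0.04, 0, 0, 0.08, 3.8],
  ],
)

```text
t: 5.95
ee_pos: [0.5342, -0.1476, 0.2855]
orientation: [[-0.129, 0.992, 0.0], [0.992, 0.129, 0.0], [0.0, 0.0, -1.0]]
force: [-1.1, 0.9, -0.2]
width: 0.042
```

Request:
send_rows(
  deltas=[
    [0.6, 0, 0, 0, 0, 0, 3.8],
    [1.2, 0, 0, 0, 0, 2.3, 3.8],
    [1.8, 0.06, 0, 0, 0, 9.2, 3.8],
    [2.38, 0.19, 0, 0, 0, 16, 3.8],
    [2.95, 0.39, 0, 0, 0, 22.9, 3.8],
  ],
)

```text
t: 6.58
ee_pos: [0.5343, -0.118, 0.2855]
orientation: [[0.271, 0.963, 0.0], [0.963, -0.271, -0.0], [-0.0, 0.0, -1.0]]
force: [0.7, -0.2, 0.1]
width: 0.0425
```

Run:
```python
from h import *
show(*goal(20,.1055))
plan([23,26,32,38,44, 50,54,60,66,72])
```

```text
t 6.58 grasp track mm [-46.1 -65.  105.5] yaw 74.28 w 42.5 F tool [-0.01  0.68 -0.1 ] T [-0.1  -0.08 -0.07]
delta [-0.05, 0.02, 0.0, 0.0, 0.0, -0.2]
[[0.25, 0.03, 0.0, 0.0, 0.0, 3.24, 3.8], [0.55, 0.06, 0.0, 0.0, 0.0, 6.68, 3.8], [1.14, 0.16, 0.0, 0.0, 0.0, 13.55, 3.8], [1.71, 0.34, 0.0, 0.0, 0.0, 20.43, 3.8], [2.26, 0.58, 0.0, 0.0, 0.0, 27.3, 3.8]]
[[0.6, 0.04, 0.0, 0.0, 0.0, 6.88, 3.8], [0.99, 0.1, 0.0, 0.0, 0.0, 9.58, 3.8], [1.59, 0.2, 0.0, 0.0, 0.0, 9.58, 3.8], [2.18, 0.3, 0.0, 0.0, 0.0, 9.58, 3.8], [2.77, 0.4, 0.0, 0.0, 0.0, 9.58, 3.8]]
```

Request:
send_rows(
  deltas=[
    [0.25, 0.03, 0, 0, 0, 3.2, 3.8],
    [0.55, 0.06, 0, 0, 0, 6.7, 3.8],
    [1.14, 0.16, 0, 0, 0, 13.5, 3.8],
    [1.71, 0.34, 0, 0, 0, 20.4, 3.8],
    [2.26, 0.58, 0, 0, 0, 27.3, 3.8],
  ],
)

```text
t: 7.2
ee_pos: [0.546, -0.0978, 0.2855]
orientation: [[0.682, 0.731, 0.0], [0.731, -0.682, -0.0], [-0.0, 0.0, -1.0]]
force: [0.4, 0.4, 0.2]
width: 0.0425
```

Request:
send_rows(
  deltas=[
    [0.6, 0.04, 0, 0, 0, 6.9, 3.8],
    [0.99, 0.1, 0, 0, 0, 9.6, 3.8],
    [1.59, 0.2, 0, 0, 0, 9.6, 3.8],
    [2.18, 0.3, 0, 0, 0, 9.6, 3.8],
    [2.77, 0.4, 0, 0, 0, 9.6, 3.8],
  ],
)

```text
t: 7.82
ee_pos: [0.568, -0.0803, 0.2855]
orientation: [[0.792, 0.611, 0.0], [0.611, -0.792, -0.0], [-0.0, 0.0, -1.0]]
force: [0.6, 0.4, -0.5]
width: 0.0426
```

Run:
```python
from h import *
show(*goal(72,.1055))
s=snap('scene','s2'); cv2.imwrite('pics/s2c.png',cv2.resize(s['pixels'][150:310,205:505],(750,400),interpolation=2)[:,:,::-1])
plan([78,84,90,96,102, 108,113,119,125,131])
```

```text
t 7.83 grasp track mm [ -7.8 -32.  105.5] yaw 37.63 w 42.6 F tool [0.72 0.1  0.53] T [-0.01  0.01 -0.03]
delta [-0.01, -0.02, -0.0, 0.01, 0.0, 0.23]
[[0.53, -0.02, -0.0, 0.01, -0.04, 0.25, 3.8], [1.13, -0.02, -0.0, 0.01, -0.04, 0.25, 3.8], [1.73, -0.01, -0.0, 0.01, -0.04, 0.25, 3.8], [2.33, -0.01, -0.0, 0.01, -0.04, 0.25, 3.8], [2.93, -0.01, -0.0, 0.01, -0.04, 0.25, 3.8]]
[[0.6, -0.0, 0.0, 0.0, 0.0, 0.0, 3.8], [1.1, 0.0, 0.0, 0.0, 0.0, -0.73, 3.8], [1.7, -0.04, 0.0, 0.0, 0.0, -7.61, 3.8], [2.29, -0.16, 0.0, 0.0, 0.0, -14.48, 3.8], [2.86, -0.34, 0.0, 0.0, 0.0, -21.36, 3.8]]
```

View pics/s2c.png

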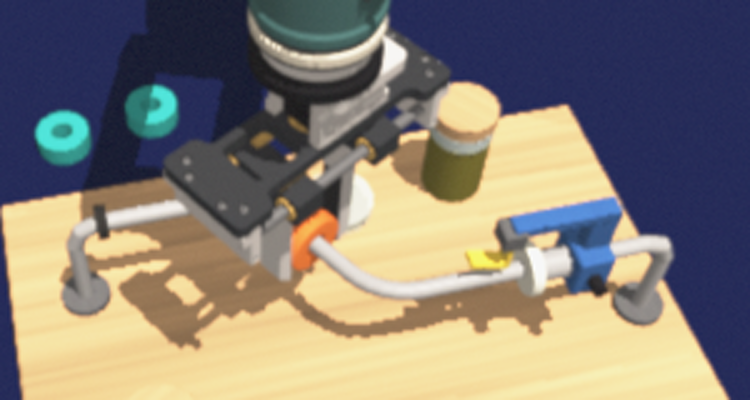

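The ring is in the grip on the middle straight, at crop (315,240), with the rail running through it. I'll go on.

Request:
send_rows(
  deltas=[
    [0.53, -0.02, 0, 0, 0, 0.2, 3.8],
    [1.13, -0.02, 0, 0, 0, 0.2, 3.8],
    [1.73, -0.01, 0, 0, 0, 0.2, 3.8],
    [2.33, -0.01, 0, 0, 0, 0.2, 3.8],
    [2.93, -0.01, 0, 0, 0, 0.2, 3.8],
  ],
)

```text
t: 8.5
ee_pos: [0.5912, -0.0624, 0.2855]
orientation: [[0.794, 0.607, 0.0], [0.607, -0.794, -0.0], [-0.0, 0.0, -1.0]]
force: [0.1, -0.2, -1.5]
width: 0.0423
```

Request:
send_rows(
  deltas=[
    [0.6, 0, 0, 0, 0, 0, 3.8],
    [1.1, 0, 0, 0, 0, -0.7, 3.8],
    [1.7, -0.04, 0, 0, 0, -7.6, 3.8],
    [2.29, -0.16, 0, 0, 0, -14.5, 3.8],
    [2.86, -0.34, 0, 0, 0, -21.4, 3.8],
  ],
)

```text
t: 9.12
ee_pos: [0.6118, -0.0424, 0.2854]
orientation: [[0.514, 0.858, -0.0], [0.858, -0.514, -0.0], [-0.0, 0.0, -1.0]]
force: [-0.9, -0.3, -1.1]
width: 0.0424
```

Run:
```python
from h import *
show(*goal(131,.1055))
plan([133,138,144,150,156, 162,165,169,173,177])
```

```text
t 9.12 grasp track mm [ 40.5  -0.  105.4] yaw 59.05 w 42.4 F tool [-0.68 -0.64  1.06] T [-0.03  0.01 -0.08]
delta [0.06, 0.02, -0.01, 0.0, 0.01, 0.29]
[[0.26, 0.01, -0.01, 0.0, 0.01, -2.0, 3.8], [0.76, -0.03, -0.01, 0.0, 0.01, -7.73, 3.8], [1.35, -0.15, -0.01, 0.0, 0.01, -14.61, 3.8], [1.92, -0.33, -0.01, 0.0, 0.01, -21.48, 3.8], [2.46, -0.58, -0.01, 0.0, 0.01, -28.36, 3.8]]
[[0.6, -0.04, 0.0, 0.0, 0.0, -6.88, 3.8], [0.9, -0.08, 0.0, 0.0, 0.0, -9.99, 3.8], [1.29, -0.15, 0.0, 0.0, 0.0, -9.99, 3.8], [1.68, -0.22, 0.0, 0.0, 0.0, -9.99, 3.8], [2.08, -0.29, 0.0, 0.0, 0.0, -9.99, 3.8]]
```

Request:
send_rows(
  deltas=[
    [0.26, 0.01, 0, 0, 0, -2, 3.8],
    [0.76, -0.03, 0, 0, 0, -7.7, 3.8],
    [1.35, -0.15, 0, 0, 0, -14.6, 3.8],
    [1.92, -0.33, 0, 0, 0, -21.5, 3.8],
    [2.46, -0.58, 0, 0, 0, -28.4, 3.8],
  ],
)

```text
t: 9.75
ee_pos: [0.6194, -0.0184, 0.2854]
orientation: [[0.046, 0.999, -0.0], [0.999, -0.046, -0.0], [-0.0, -0.0, -1.0]]
force: [0.5, -0.2, -0.9]
width: 0.0426
```

Request:
send_rows(
  deltas=[
    [0.6, -0.04, 0, 0, 0, -6.9, 3.8],
    [0.9, -0.08, 0, 0, 0, -10, 3.8],
    [1.29, -0.15, 0, 0, 0, -10, 3.8],
    [1.68, -0.22, 0, 0, 0, -10, 3.8],
    [2.08, -0.29, 0, 0, 0, -10, 3.8],
  ],
)

```text
t: 10.38
ee_pos: [0.6174, 0.0026, 0.2855]
orientation: [[-0.125, 0.992, -0.0], [0.992, 0.125, -0.0], [-0.0, -0.0, -1.0]]
force: [0.5, 0.6, -0.2]
width: 0.0425
```

Run:
```python
from h import *
show(*goal(177,.1055))
s=snap('scene','s3'); cv2.imwrite('pics/s3c.png',cv2.resize(s['pixels'][190:310,325:505],(795,530),interpolation=2)[:,:,::-1])
```

```text
t 10.38 grasp track mm [ 51.9  43.8 105.5] yaw 97.16 w 42.5 F tool [0.51 0.62 0.22] T [-0.02 -0.02  0.01]
delta [0.0, 0.01, -0.0, -0.0, 0.0, -0.24]
```

View pics/s3c.png

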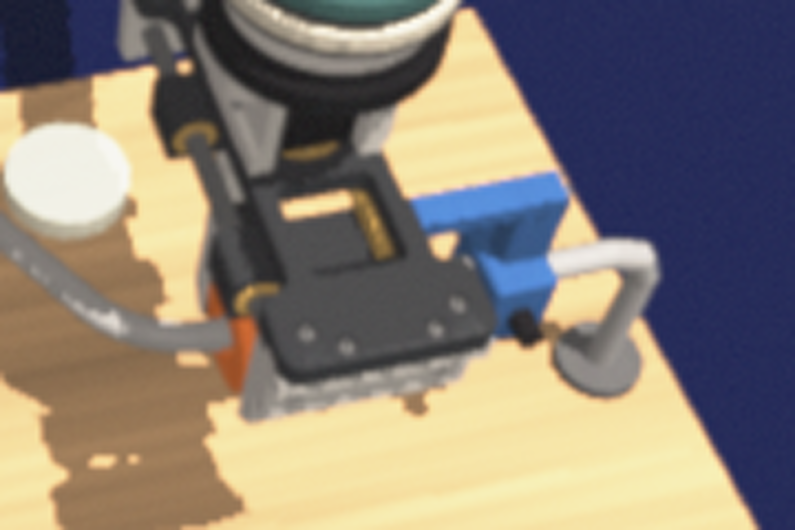

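Request:
send_rows(
  deltas=[
    [0.4, 0, 0.05, 0, 0, 0, 3.8],
    [0.9, 0, 0.1, 0, 0, -0.2, 3.8],
    [1.4, 0, 0.1, 0, 0, -0.2, 3.8],
    [1.9, 0, 0.1, 0, 0, -0.2, 3.8],
    [2.4, 0, 0.1, 0, 0, -0.2, 3.8],
  ],
)

```text
t: 11.05
ee_pos: [0.6143, 0.0263, 0.2842]
orientation: [[-0.129, 0.992, -0.0], [0.992, 0.129, -0.001], [-0.001, -0.0, -1.0]]
force: [0.9, -1.5, -2.0]
width: 0.0424
```

Request:
send_rows(
  deltas=[
    [0.4, 0, 0, 0, 0, 0, 3.8],
    [0.8, 0, 0, 0, 0, 0, 3.8],
    [1.2, 0, 0, 0, 0, 0, 3.8],
    [1.5, 0, 0, 0, 0, 0, 3.8],
    [1.5, 0, 0, 0, 0, 0, 3.8],
  ],
)

```text
t: 11.68
ee_pos: [0.6124, 0.0416, 0.2844]
orientation: [[-0.129, 0.992, -0.0], [0.992, 0.129, 0.001], [0.001, -0.0, -1.0]]
force: [0.1, 0.6, -1.1]
width: 0.0426
```

```bash
python3 -c "
from h import *
show(*goal(216,.1045))"
```

```text
t 11.68 grasp track mm [ 51.9  83.3 104.4] yaw 97.43 w 42.6 F tool [0.58 0.15 1.12] T [-0.08  0.09 -0.01]
delta [-0.03, 0.0, -0.01, -0.01, -0.05, 0.03]
```

Request:
send_rows(
  deltas=[
    [0.1, 0, 0, 0, 0, 0, 3.8],
    [0.2, 0, 0, 0, 0, 0, 3.8],
    [0.2, 0, 0, 0, 0, 0, 3.8],
  ],
)

```text
t: 12.05
ee_pos: [0.6122, 0.043, 0.2845]
orientation: [[-0.129, 0.992, 0.0], [0.992, 0.129, -0.0], [-0.0, 0.0, -1.0]]
force: [-0.6, -1.1, -1.1]
width: 0.0424
```

Request:
send_rows(
  deltas=[
    [0.1, 0, 0, 0, 0, 0, 3.8],
    [0.2, 0, 0, 0, 0, 0, 3.8],
    [0.2, 0, 0, 0, 0, 0, 3.8],
  ],
)

```text
t: 12.42
ee_pos: [0.612, 0.0451, 0.2844]
orientation: [[-0.129, 0.992, -0.0], [0.992, 0.129, 0.0], [0.0, -0.0, -1.0]]
force: [0.0, -1.0, -1.2]
width: 0.0424
```

Request:
send_rows(
  deltas=[
    [0.1, 0, 0, 0, 0, 0, 3.8],
    [0.2, 0, 0, 0, 0, 0, 3.8],
    [0.2, 0, 0, 0, 0, 0, 3.8],
  ],
)

```text
t: 12.8
ee_pos: [0.6117, 0.0471, 0.2844]
orientation: [[-0.129, 0.992, -0.0], [0.992, 0.129, 0.0], [0.0, -0.0, -1.0]]
force: [0.2, -0.3, -1.9]
width: 0.0427
```

Request:
send_rows(
  deltas=[
    [0.1, 0, 0, 0, 0, 0, 3.8],
    [0.1, 0, 0, 0, 0, 0, 3.8],
  ],
)

```text
t: 13.05
ee_pos: [0.6116, 0.0481, 0.2845]
orientation: [[-0.129, 0.992, -0.0], [0.992, 0.129, 0.0], [0.0, -0.0, -1.0]]
force: [0.2, -0.8, -2.0]
width: 0.0426
```

Request:
send_rows(
  deltas=[
    [0.1, 0, 0, 0, 0, 0, 3.8],
    [0.1, 0, 0, 0, 0, 0, 3.8],
  ],
)

```text
t: 13.3
ee_pos: [0.6114, 0.0491, 0.2845]
orientation: [[-0.129, 0.992, -0.0], [0.992, 0.129, 0.0], [0.0, -0.0, -1.0]]
force: [0.2, -0.5, -2.0]
width: 0.0428
```

Request:
send_rows(
  deltas=[
    [0.1, 0, 0, 0, 0, 0, 3.8],
    [0.1, 0, 0, 0, 0, 0, 3.8],
  ],
)

```text
t: 13.55
ee_pos: [0.6114, 0.0494, 0.2845]
orientation: [[-0.129, 0.992, 0.0], [0.992, 0.129, -0.002], [-0.002, 0.0, -1.0]]
force: [0.6, -3.5, -1.6]
width: 0.0423
```

Request:
send_rows(
  deltas=[
    [0.1, 0, 0, 0, 0, 0, 3.8],
    [0.1, 0, 0, 0, 0, 0, 3.8],
  ],
)

```text
t: 13.8
ee_pos: [0.6113, 0.0505, 0.2845]
orientation: [[-0.128, 0.992, 0.0], [0.992, 0.128, -0.001], [-0.001, -0.0, -1.0]]
force: [0.9, -5.0, -1.1]
width: 0.0423
```

Request:
send_rows(
  deltas=[
    [0.1, 0, 0, 0, 0, 0, 3.8],
    [0.1, 0, 0, 0, 0, 0, 3.8],
  ],
)

```text
t: 14.05
ee_pos: [0.6111, 0.0515, 0.2845]
orientation: [[-0.129, 0.992, 0.0], [0.992, 0.129, -0.001], [-0.001, 0.0, -1.0]]
force: [-0.0, -5.9, -2.2]
width: 0.0423
```

Request:
send_rows(
  deltas=[
    [0.1, 0, 0, 0, 0, 0, 3.8],
    [0.1, 0, 0, 0, 0, 0, 3.8],
  ],
)

```text
t: 14.3
ee_pos: [0.611, 0.0523, 0.2845]
orientation: [[-0.128, 0.992, 0.0], [0.992, 0.128, -0.002], [-0.002, 0.0, -1.0]]
force: [1.4, -5.4, -2.2]
width: 0.0426
```

Request:
send_rows(
  deltas=[
    [0.1, 0, 0, 0, 0, 0, 3.8],
    [0.1, 0, 0, 0, 0, 0, 3.8],
  ],
)

```text
t: 14.55
ee_pos: [0.6109, 0.0532, 0.2845]
orientation: [[-0.128, 0.992, 0.0], [0.992, 0.128, -0.002], [-0.002, 0.0, -1.0]]
force: [1.0, -6.9, -1.3]
width: 0.0424
```

```bash
python3 -c "
from h import *
show()"
```

```text
t 14.55 grasp track mm [ 52.   94.5 104.5] yaw 97.38 w 42.4 F tool [-6.98  0.08  1.29] T [-0.08 -1.11 -0.06]
```

Request:
send_rows(
  deltas=[
    [0.1, 0, 0, 0, 0, 0, 3.8],
    [0.1, 0, 0, 0, 0, 0, 3.8],
    [0.1, 0, 0, 0, 0, 0, 3.8],
  ],
)

```text
t: 14.92
ee_pos: [0.6107, 0.0544, 0.2845]
orientation: [[-0.129, 0.992, 0.0], [0.992, 0.129, -0.001], [-0.001, -0.0, -1.0]]
force: [0.1, -5.3, -1.6]
width: 0.0423
```

Request:
send_rows(
  deltas=[
    [0.07, 0, 0, 0, 0, 0, 3.8],
    [0.07, 0, 0, 0, 0, 0, 3.8],
    [0.07, 0, 0, 0, 0, 0, 3.8],
  ],
)

```text
t: 15.3
ee_pos: [0.6107, 0.0548, 0.2845]
orientation: [[-0.128, 0.992, 0.0], [0.992, 0.128, -0.002], [-0.002, -0.0, -1.0]]
force: [1.4, -6.8, -1.9]
width: 0.0424
```

```bash
python3 -c "
from h import *
show()
s=snap('scene','s4'); cv2.imwrite('pics/s4c.png',cv2.resize(s['pixels'][200:290,375:495],(720,540),interpolation=2)[:,:,::-1])"
```

```text
t 15.3 grasp track mm [ 52.   96.1 104.5] yaw 97.38 w 42.4 F tool [-6.94  0.54  1.96] T [-0.07 -1.25 -0.07]
```

View pics/s4c.png

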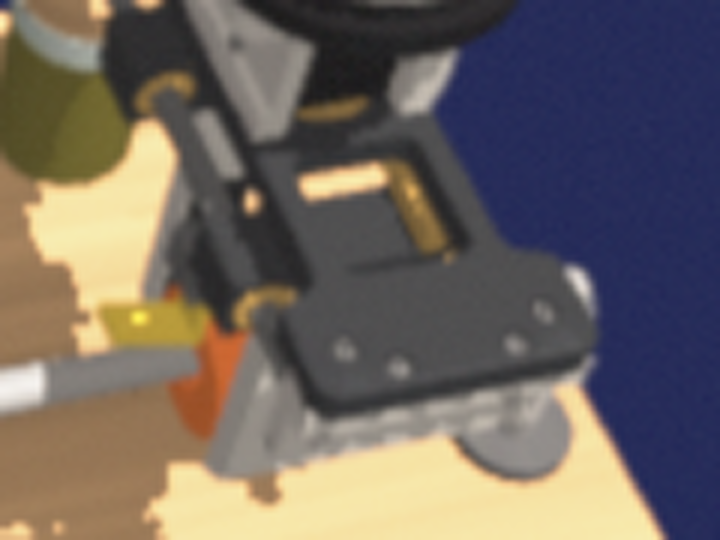

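The catch is at crop (150,325) and still seems to be riding over the ring. I'll measure its height numerically against the starting view.

```bash
cat >> h.py <<'E'
def yel(c):
    m=mask(c,(24,110,60),(34,255,255))[245:262,385:412]; y,x=np.nonzero(m); x+=385; y+=245
    print('yellow n',len(x),'xmin',x.min() if len(x) else 0,[(u,int(y[x==u].min()),int(y[x==u].max())) for u in range(389,400) if (x==u).any()])
E
python3 -c "
from h import *
for f in('scene0','s2','s3','s4'): print(f); yel(load(f))"
```

```text
scene0
yellow n 72 xmin 391 [(391, 250, 250), (392, 250, 252), (393, 250, 255), (394, 250, 256), (395, 250, 256), (396, 250, 256), (397, 250, 256), (398, 250, 256), (399, 252, 256)]
s2
yellow n 72 xmin 391 [(391, 250, 250), (392, 250, 252), (393, 250, 255), (394, 250, 256), (395, 250, 256), (396, 250, 256), (397, 250, 256), (398, 250, 256), (399, 252, 256)]
s3
yellow n 0 xmin 0 []
s4
yellow n 5 xmin 397 [(397, 252, 253), (398, 252, 253), (399, 252, 252)]
```

Request:
send_rows(
  deltas=[
    [0.05, 0, 0, 0, 0, 0, 3.8],
    [0.05, 0, 0, 0, 0, 0, 3.8],
    [0.05, 0, 0, 0, 0, 0, 3.8],
  ],
)

```text
t: 15.72
ee_pos: [0.6106, 0.0552, 0.2845]
orientation: [[-0.128, 0.992, 0.0], [0.992, 0.128, -0.003], [-0.003, -0.0, -1.0]]
force: [0.5, -6.5, -2.3]
width: 0.0425
```

```bash
python3 -c "
from h import *
show(); yel(snap('scene','s5'))"
```

```text
t 15.72 grasp track mm [ 51.9  96.4 104.5] yaw 97.37 w 42.5 F tool [-6.52 -0.33  2.34] T [-0.07 -1.23 -0.12]
yellow n 5 xmin 397 [(397, 252, 253), (398, 252, 253), (399, 252, 252)]
```

```bash
cat >> h.py <<'E'
def yel(c):
    hs=cv2.cvtColor(c['pixels'],cv2.COLOR_RGB2HSV)[244:262,386:412]
    m=((hs[...,0]>=22)&(hs[...,0]<=34)&(hs[...,1]>=np.where(hs[...,2]>215,130,165))&(hs[...,2]>70)); y,x=np.nonzero(m); x=x+386; y=y+244
    print('yellow n',len(x),[(u,int(y[x==u].min()),int(y[x==u].max())) for u in range(388,410) if (x==u).any()])
E
python3 -c "
from h import *
for f in('scene0','s4','s5'): yel(load(f))
print(cv2.cvtColor(load('s5')['pixels'],cv2.COLOR_RGB2HSV)[248:260,396].tolist())
print(load('s5')['pixels'][248:260,396].tolist())"
```

```text
yellow n 94 [(391, 251, 251), (392, 251, 253), (393, 251, 256), (394, 251, 256), (395, 251, 256), (396, 251, 256), (397, 251, 256), (398, 250, 256), (399, 251, 256), (400, 251, 256), (401, 251, 256), (402, 252, 256), (403, 252, 256), (404, 251, 256), (405, 252, 256), (406, 252, 256), (407, 252, 256), (408, 252, 255)]
yellow n 88 [(393, 252, 254), (394, 251, 256), (395, 251, 256), (396, 251, 256), (397, 251, 256), (398, 251, 256), (399, 251, 256), (400, 251, 256), (401, 251, 256), (402, 251, 256), (403, 251, 256), (404, 251, 256), (405, 251, 256), (406, 252, 256), (407, 252, 256), (408, 252, 254)]
yellow n 88 [(393, 251, 254), (394, 251, 255), (395, 251, 256), (396, 251, 256), (397, 251, 256), (398, 251, 256), (399, 251, 256), (400, 251, 256), (401, 251, 256), (402, 251, 256), (403, 251, 256), (404, 251, 256), (405, 251, 256), (406, 252, 256), (407, 252, 256), (408, 252, 254)]
[[23, 84, 246], [23, 98, 245], [20, 133, 229], [22, 167, 192], [23, 173, 197], [23, 176, 194], [23, 173, 186], [23, 172, 184], [23, 169, 178], [22, 124, 156], [20, 50, 132], [17, 18, 127]]
[[246, 228, 165], [245, 222, 151], [229, 191, 110], [192, 160, 66], [197, 165, 63], [194, 163, 60], [186, 156, 60], [184, 154, 60], [178, 151, 60], [156, 135, 80], [132, 123, 106], [127, 123, 118]]
```

Request:
send_rows(
  deltas=[
    [0.05, 0, 0, 0, 0, 0, 3.8],
    [0.05, 0, 0, 0, 0, 0, 3.8],
    [0.05, 0, 0, 0, 0, 0, 3.8],
  ],
)

```text
t: 16.15
ee_pos: [0.6106, 0.0556, 0.2845]
orientation: [[-0.128, 0.992, 0.0], [0.992, 0.128, -0.003], [-0.003, 0.0, -1.0]]
force: [0.1, -6.8, -2.0]
width: 0.0428
```

```bash
python3 -c "
from h import *
show(); yel(snap('scene','s6'))"
```

```text
t 16.15 grasp track mm [ 52.   96.8 104.5] yaw 97.37 w 42.8 F tool [-6.71 -0.82  2.01] T [-0.06 -1.29 -0.07]
yellow n 88 [(393, 251, 254), (394, 251, 255), (395, 251, 256), (396, 251, 256), (397, 251, 256), (398, 251, 256), (399, 251, 256), (400, 251, 256), (401, 251, 256), (402, 251, 256), (403, 251, 256), (404, 251, 256), (405, 251, 256), (406, 252, 256), (407, 252, 256), (408, 252, 254)]
```

The catch has the same image rows as at the start (251–256) and its whole length is ahead of the ring. The push force also fell from 6.9 to 5.3 N on the way in, so the catch has dropped. I'll release gently.

Request:
send_rows(
  deltas=[
    [-0.03, 0, 0.04, 0, 0, 0, 3.8],
    [-0.07, 0, 0.08, 0, 0, 0, 3.8],
    [-0.1, 0, 0.08, 0, 0, 0, 3.8],
    [-0.1, 0, 0.08, 0, 0, 0, 4.4],
    [-0.1, 0, 0.08, 0, 0, 0, 4.8],
  ],
)

```text
t: 16.82
ee_pos: [0.6106, 0.0565, 0.2841]
orientation: [[-0.129, 0.992, 0.001], [0.992, 0.129, 0.002], [0.002, 0.001, -1.0]]
force: [0.7, 0.2, 0.2]
width: 0.0478
```

Request:
send_rows(
  deltas=[
    [0, 0, 0, 0, 0, 0, 5.2],
    [0, 0, 0, 0, 0, 0, 5.8],
    [0, 0, 0, 0, 0, 0, 6.4],
    [0, 0, 0, 0, 0, 0, 6.8],
    [0, 0, 0, 0, 0, 0, 6.8],
  ],
)

```text
t: 17.45
ee_pos: [0.6106, 0.0556, 0.2836]
orientation: [[-0.129, 0.992, -0.0], [0.992, 0.129, -0.0], [-0.0, -0.0, -1.0]]
force: [0.1, 0.3, 0.4]
width: 0.0679
```

```bash
python3 -c "
from h import *
show(); s=snap('scene','s7'); yel(s); cv2.imwrite('pics/s7c.png',cv2.resize(s['pixels'][200:290,375:495],(720,540),interpolation=2)[:,:,::-1])"
```

```text
t 17.45 grasp track mm [ 52.   97.3 103.6] yaw 97.4 w 67.9 F tool [ 0.32  0.19 -0.38] T [-0.08 -0.08  0.01]
yellow n 89 [(393, 251, 254), (394, 251, 255), (395, 251, 256), (396, 251, 256), (397, 251, 256), (398, 251, 256), (399, 251, 256), (400, 251, 256), (401, 250, 256), (402, 251, 256), (403, 251, 256), (404, 251, 256), (405, 252, 256), (406, 252, 256), (407, 252, 256), (408, 252, 254)]
```

View pics/s7c.png

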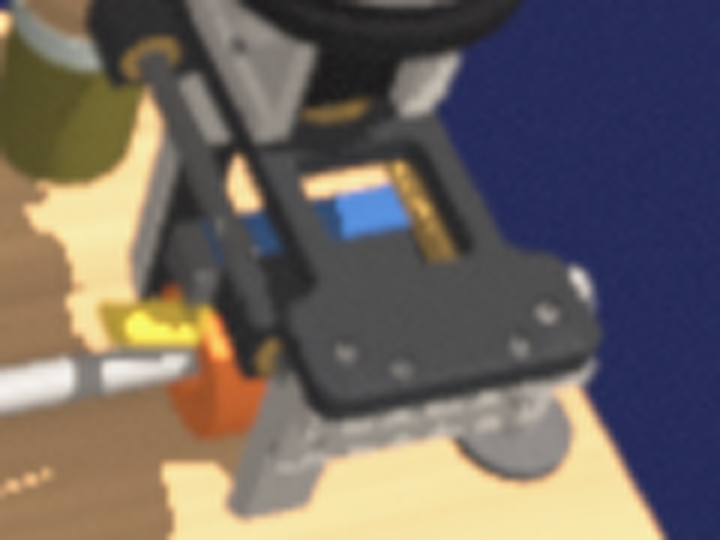

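The jaws are open, the ring is still at crop (215,380), and the catch at (155,325) is down behind it. I'll lift straight out.

Request:
send_rows(
  deltas=[
    [0, 0, -1, 0, 0, 0, 6.8],
    [0, 0, -3, 0, 0, 0, 6.8],
    [0, 0, -6, 0, 0, 0, 6.8],
    [0, 0, -10, 0, 0, 0, 6.8],
    [0, 0, -14, 0, 0, 0, 6.8],
  ],
)

```text
t: 18.12
ee_pos: [0.6104, 0.0556, 0.4257]
orientation: [[-0.129, 0.992, 0.001], [0.992, 0.129, -0.0], [-0.0, 0.001, -1.0]]
force: [0.7, -0.9, -0.0]
width: 0.0682
```

Request:
send_rows(
  deltas=[
    [-4, -3, 0, 0, 0, 0, 6.8],
    [-8, -6, 0, 0, 0, 0, 6.8],
    [-12, -9, 0, 0, 0, 0, 6.8],
    [-16, -12, 0, 0, 0, 0, 6.8],
    [-16, -12, 0, 0, 0, 0, 6.8],
  ],
)

```text
t: 18.75
ee_pos: [0.5108, -0.1208, 0.425]
orientation: [[-0.124, 0.992, 0.001], [0.992, 0.124, -0.001], [-0.001, 0.001, -1.0]]
force: [0.5, 0.4, 0.5]
width: 0.0679
```

```bash
python3 -c "
from h import *
show(); s=snap('scene','s8'); yel(s); cv2.imwrite('pics/s8c.png',cv2.resize(s['pixels'][160:380,205:505],(780,572),interpolation=2)[:,:,::-1])"
```

```text
t 18.75 grasp track mm [-69.5 -65.  245. ] yaw 97.12 w 67.9 F tool [ 0.3   0.57 -0.5 ] T [-0.11 -0.05  0.05]
yellow n 98 [(391, 251, 252), (392, 251, 252), (393, 251, 255), (394, 251, 256), (395, 251, 256), (396, 251, 256), (397, 251, 256), (398, 250, 256), (399, 251, 256), (400, 251, 256), (401, 251, 256), (402, 251, 256), (403, 251, 256), (404, 251, 256), (405, 251, 256), (406, 252, 256), (407, 252, 256), (408, 252, 254)]
```

View pics/s8c.png

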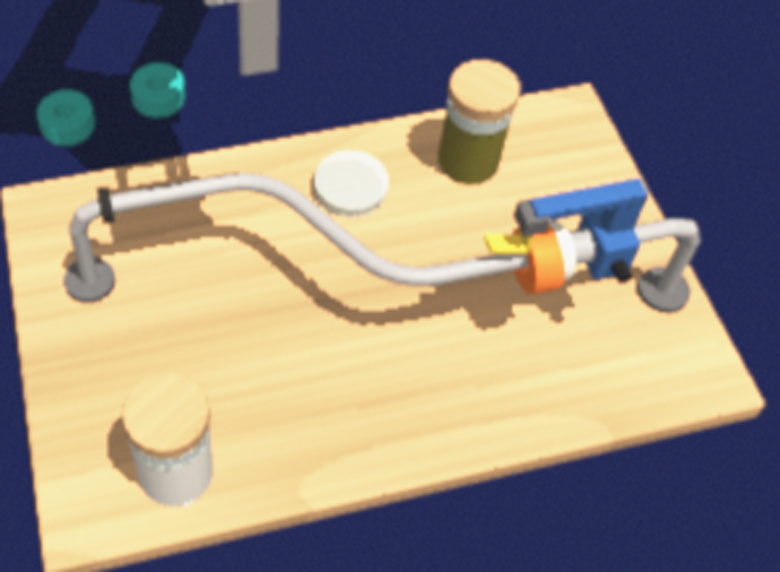

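The ring at crop (543,262) sits between the yellow catch at (505,243), which is down, and the white buffer at (567,253), which is pressed in. The jars and dish have not moved and the gripper is clear.

```bash
python3 -c "
from h import *
ctrl.hand_in()"
```

```text
the job is handed in; nothing more can be done
```

I slid the orange ring round both bends and pressed it into the sprung stop until the yellow catch dropped behind it. I then let go, lifted the gripper clear and handed the job in at about 19 s; no verdict is reported.

- **Latch:** The last picture, taken with the gripper away, shows the ring between catch and buffer. The catch is at the same height in the image as before the ring arrived.
- **Press depth:** I estimate the buffer went in 5.5 to 6.5 mm, under the 9 mm limit. The buffer value itself can't be read. The arm's position gave about 6.2 mm and the force about 5.4 mm, so the two differ by roughly 1 mm.
- **Forces:** The largest force in my readings was about 7 N along the rail, at the buffer. They were taken only at the end of each move.
- **Vertical force:** While pressing, it stayed near 2 N even after the catch dropped, although I expected it to fall. It went to about zero on release, so I relied on the picture instead.
- **Bystanders:** The jars and dish look unmoved in the last picture. I checked this by eye only.

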